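Unstopper the sample tubes and start the analyser

ROBOT

A 6-joint arm with a two-finger parallel gripper is mounted at the origin on the work surface. World frame = base frame: x ahead of the robot, y to its left, z up, the work surface at z = 0. Lengths are in mm, angles in rad, forces in N, time in s.
With the tool pointing down it reaches from about 300 to 775 mm from the base axis. Payload 14.6 kg.
Tool frame: the origin (TCP) lies at the very end of the fingers, on their centre line; the grasp point (between the pads) lies 19 mm behind it; z points along the fingers, y is the line along which they close (so a half turn about z gives the same grasp; the last joint's range is limited). The gripper opens to 94 mm and grips with 3 to 60 N. Pads are 16 mm wide; open, the fingers measure 119 mm over their backs; the gripper's body (75 mm by 177 mm) begins 78 mm behind the grasp point.
Start: joints at [-1.368, 0.3, 1.521, -0, 1.321, -0.067], TCP at [146.59, -530.095, 205.446] pointing down, gripper open.
Joint ranges: [-3.03, 3.03], [-0.79, 2.21], [0.23, 2.52], [-1.04, 4.18], [0, 3.07], [-2.55, 2.55]. Speed limits (rad/s): [2.22, 2.22, 2.57, 3.14, 3.14, 3.14].

INTERFACE

Orientations are given as [roll, pitch, yaw] about the fixed x, y, z axes, in that order (R = Rz(yaw) Ry(pitch) Rx(roll)).
In Python, from cell import manip, camera, get_calibration gives the robot as it stands. The module is installed in compiled form; this text tells all that it offers.
- The arm moves only by the tool jog_arm, never from a script. Its argument "plan" is one flat list of numbers, 6 for each row, row after row: the shift along the world's x, y, z in m, then the turn, a rotation vector about the world's x, y, z in degrees. A call has 1 to 20 rows; each row is the pose to reach, as a shift and turn from the pose commanded when the call began; what a row does not reach only later rows make up. A row lasts 1/10 s, in which the tool goes at most 50 mm and 8.59 degrees, less where a joint would pass 70% of its speed; a pose out of reach is approached as far as the arm can. A call with a gripper value outside its range is refused whole. "claw" is the finger opening in m, from 0 to 0.094, set as the call begins (left out, the last holds). The fingers move at their own pace and stop on an object; "force" is the grip in N (left out, the last holds). Time passes only in rows, so rows that repeat a pose let the fingers close. It gives the time, the measured TCP pose, the force, the opening and the grip force at its end, in the units of the state.
- manip.read_state(): the state, without advancing time (a new reading comes with each control period).
- camera(name): name is "scene" or "top"; returns (picture, depth): 384x512x3 uint8, red, green, blue; 384x512 float32, mm along the optical axis (not along the pixel's ray), 0 where there is no reading.
- get_calibration(name): a dict with "fx", "fy", "cx", "cy" (pixels), "k1" (the pictures are not rectified: a ray, as slopes to the right and down, at radius r is drawn at 1 + k1 r^2 times it, then the intrinsics apply), "origin" and "attitude" of the camera in the world. Camera axes: x right, y down, z forward; pixel columns grow to the right and rows downward; lengths in mm; the calibration is good to about 2 mm. A picture is of the moment at which its call begins. get_calibration takes no time and is no camera call.
- manip.sign_off(): hands the job in; it is judged then, once.
The state is a dict: "clock": time; "joints": joint angles; "qd": joint speeds; "effort": joint torques, N m; "eef_pos": TCP position; "eef_rot": TCP orientation; "wrist_force": force on the tool from outside, world axes, zero at the start; "moment": the same for the moment, N m; "finger_gap": finger opening in mm; "finger_force": force on a finger pad.
Only numpy, scipy, OpenCV 4.12 (cv2) and the standard library are available. Lean on these libraries where they do the work, as an engineer would, in place of code of your own. Each camera call takes 0.05 s, during which the arm holds its last target. There are 200 camera calls.

TASK

Get the samples ready for the analyser: draw the stopper from every tube still closed, rocking it from side to side as you ease it straight out so that the tube stays down in its rack, and put every used stopper, the stray one on the bench too, into the waste bin by pushing it right through the sprung flaps so that they shut behind it. Once all the tubes are open, slide the sample tray fully home into the analyser and then press the green start key. Leave the bottle, the pot and the slide box where they are.

Things in the scene. Friction and masses are not known exactly. Their poses are not given: they have to be found in the camera images.
- stopper0: red press-in tube stopper, 24 g: octagonal head 32 mm across flats, 18 mm high; under it a round plug 19 mm across, 14 mm long. Origin: centre of the head's underside; own z along its axis from plug to head, own x and y square to flats (a flat every 45 degrees); starts pressed home in tube 0, unless absent (None: that tube is open already)
- stopper1: stopper like stopper0; starts pressed home in tube 1, unless absent (None: that tube is open already)
- stopper2: stopper like stopper0; starts pressed home in tube 2, unless absent (None: that tube is open already)
- stopper3: stopper like stopper0; starts pressed home in tube 3, unless absent (None: that tube is open already)
- stray_stopper: a used stopper shaped like stopper0, always present: it starts lying on the bench between analyser and bin, on one flat of its head, axis level 16 mm above the bench
- tube0_mouth (a point): centre of the rim of sample tube 0: clear upright tubes, 27 mm across at the rim, 108 mm above the bench, in one row 50 mm apart along the tray; the top 42 mm of each stands clear above the rack, which is 52 mm wide
- tube1_mouth (a point): same for tube 1. In every tube a sealing lip 5 mm below the rim grips the plug by friction: straight, it takes about 14 to 22 N to pull; rocked both ways by some 0.2 rad about the lip, rising only 1 to 2 mm a stroke, it comes with a few N. Free once raised 10 to 14 mm
- tube2_mouth (a point): same for tube 2
- tube3_mouth (a point): same for tube 3
- tube0 (a joint): how far tube 0 has ridden up in the rack, m: 0 fully down, at most 0.03; a spring clip holds each tube down: 4.5 N starts to lift it, 150 N/m more after that; it springs back when let go
- tube1 (a joint): how far tube 1 has ridden up in the rack, m: 0 fully down, at most 0.03
- tube2 (a joint): how far tube 2 has ridden up in the rack, m: 0 fully down, at most 0.03
- tube3 (a joint): how far tube 3 has ridden up in the rack, m: 0 fully down, at most 0.03
- analyser: bench analyser, fixed, cream. Origin on the bench under the middle of its loading deck (120 mm wide, 12 high, its end 155 mm from the origin at +y); own y along the tray away from the housing, own x across it towards the key console. Housing 240 mm high; its face is 160 mm from the origin at -y, with a tunnel 120 mm high for the tray: open tubes pass, stoppered ones (126 mm) jam
- tray (a joint): travel of the aluminium sample tray with the teal tube rack, m: 0 fully out (start), 0.25 fully home in the analyser; slides along the analyser's -y, about 3 N friction, stays where left; the tubes ride on it. The housing spans -140 to 240 mm along the analyser's x and -540 to -160 mm along its y
- tray_tab (a point): centre of the top edge, 78 mm above the bench, of the black upright push tab at the tray's outer end (60 mm across the tray, 12 mm thick, 52 mm tall); push on its outer face; with the tray home it stops about 65 mm short of the housing's face
- start_key (a joint): travel of the green start key, m: 0 up, 0.006 fully down; sprung, 5 N to press fully; starts the analyser beyond 0.004
- start_key_top (a point): centre of the green key's top (28 mm across, pressed straight down), 68 mm above the bench, on a low console (46 mm high) that fills 60 to 170 mm from the analyser's origin along its x and -75 to 55 mm along its y
- bin: yellow clinical-waste bin with red lid, fixed, 200 mm (own x) by 190 (own y) by 200 high; origin: centre of its underside. Closed but for the trap amid the lid, straight above the origin: opening 72 mm (x) by 130 (y), filled by two grey sprung flaps hinged on its long sides (parallel to own y) that meet in the middle and swing down
- flap_a (a joint): angle of the flap at the bin's -x, rad: 0 shut, grows swinging down, at most 1.45. The flaps are 35 mm deep, pushed apart with 1 N each rising to 3 N; a dropped stopper does not open them. Let go only with the whole stopper below their edges (some 30 mm under the lid with fingers between them), else they carry it up
- flap_b (a joint): angle of the flap at the bin's +x, rad, as flap_a
- stain_bottle: bystander: amber glass bottle, 36 mm across, 75 mm high; origin: centre of underside
- specimen_pot: bystander: capped specimen pot, 48 mm across, 57 mm high; origin: centre of underside
- slide_box: bystander: blue slide box with white lid, 87 by 62 by 32 mm; origin: centre of underside
Things that resemble listed ones, but are neither listed nor needed, are in the scene too. Leave any blue or grey look-alike of the stopper1 alone.

How it is judged:
By the outcome, as a careful person would: the job done as asked, in the order asked, and still so for the second after the job is handed in, with the robot touching nothing.
Of stopper0, stopper1, stopper2, stopper3 only 2 to 4 are there at a start; the rules pass over those that are not, and their reading is None.
At some moment in a run one of stray_stopper may be knocked a few centimetres aside while the robot is not near it.
Once in a run the grip may slacken for a moment while it holds something.
It also fails if it takes over 210 s, if anything falls off the work surface, if the arm or the gripper's body presses on something with over 40 N, if the wrist force passes 120 N, or if a joint passes its speed limit or range.

## Working session

There is one attempt and no reset: what is moved stays moved. The work goes in short steps, Python scripts to look and compute and a tool call to move; the robot and the scene stay as the last step left them, time stands still between calls to the robot, and variables do not carry over. Pictures are saved under pics/ and viewed, at most 14 in all, crops included, and the job is handed in when it is done.

Besides the shell and the picture viewer there is one more tool, called after "Request:" by a JSON object that holds its "op" and its "data", one argument or row to a line. jog_arm: Moves the arm, as the interface text tells. Its arguments: {"type":"object","properties":{"plan":{"type":"array"},"claw":{"type":"number"},"force":{"type":"number"}},"required":["plan"]}

```bash
mkdir -p pics; cat > h.py <<'E'
import numpy as np, cv2
from cell import manip, camera, get_calibration
from scipy.spatial.transform import Rotation as R
def att(c):
    a=np.array(c["attitude"],float)
    if a.shape==(3,3): return a
    return R.from_euler('xyz',a).as_matrix() if a.size==3 else R.from_quat(a).as_matrix()
def cloud(name):
    im,d=camera(name); c=get_calibration(name)
    v,u=np.mgrid[0:384,0:512].astype(float)
    K=np.array([[c["fx"],0,c["cx"]],[0,c["fy"],c["cy"]],[0,0,1]])
    p=cv2.undistortPoints(np.stack([u.ravel(),v.ravel()],1)[:,None],K,np.array([c["k1"],0,0,0,0.]))[:,0]
    P=np.c_[p,np.ones(len(p))]*d.reshape(-1,1)
    W=(P@att(c).T+np.array(c["origin"])).reshape(384,512,3)
    W[d==0]=np.nan
    return im,d,W
def save(n,im,s=None):
    if s: im=cv2.resize(im,None,fx=s,fy=s,interpolation=cv2.INTER_CUBIC)
    cv2.imwrite('pics/'+n+'.png',im[:,:,::-1])
E
python3 - <<'E'
from h import *
for n in("scene","top"):
    print(get_calibration(n)); im,d,W=cloud(n); save(n+'0',im,1.5); np.savez(n+'0.npz',im=im,W=W)
print(manip.read_state())
E
```

```text
{'fx': 415.327726300626, 'fy': 415.327726300626, 'cx': 247.97523067728736, 'cy': 195.15342908596932, 'k1': -0.07723592315725979, 'origin': array([ 948.30260224, -170.52399455,  924.11457668]), 'attitude': array([-2.58685475e+00,  6.66130416e-04,  9.65086058e-01])}
{'fx': 454.00293332665836, 'fy': 454.00293332665836, 'cx': 253.0312358541056, 'cy': 188.8888675090354, 'k1': -0.16173652359227395, 'origin': array([ 289.06460485,   99.65905432, 1421.74208036]), 'attitude': array([-2.94235012e+00,  6.62738572e-04, -1.58136406e+00])}
{'clock': 0.1, 'joints': array([-1.36760467e+00,  3.00402435e-01,  1.52149048e+00, -1.38000857e-05,
        1.32069450e+00, -6.66198743e-02]), 'qd': array([ 0.00042731, -0.00184753,  0.00050451,  0.00065719, -0.00068741,
       -0.00146663]), 'effort': array([ 9.22985819e-04, -5.32644224e+01, -3.53283870e+01,  7.09332875e-02,
        2.35018943e-02, -6.46865396e-05]), 'eef_pos': array([ 146.54048669, -529.88767644,  204.96231795]), 'eef_rot': array([-3.14059920e+00, -5.28846938e-05,  2.69814932e-01]), 'wrist_force': array([0.52702516, 1.03948009, 0.79963361]), 'moment': array([-0.01617137, -0.00765261,  0.05875501]), 'finger_force': 0.0, 'finger_gap': 93.97205800826825}
```

View pics/scene0.png

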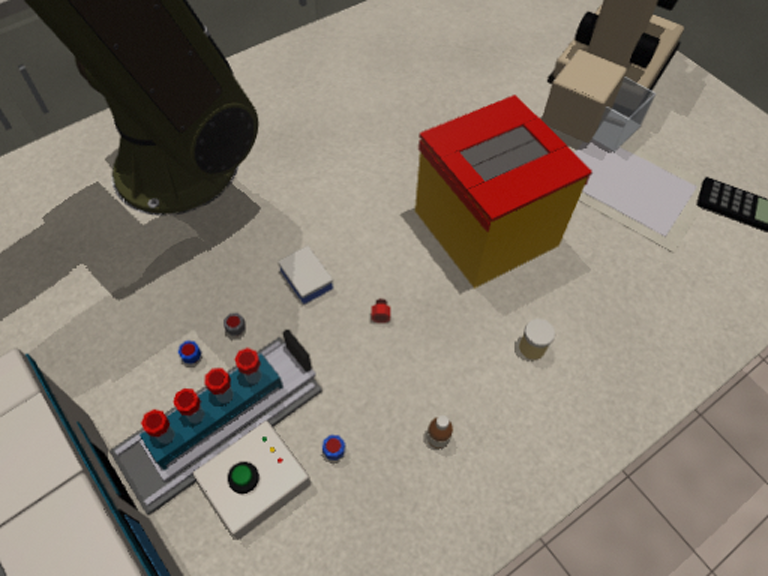

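View pics/top0.png

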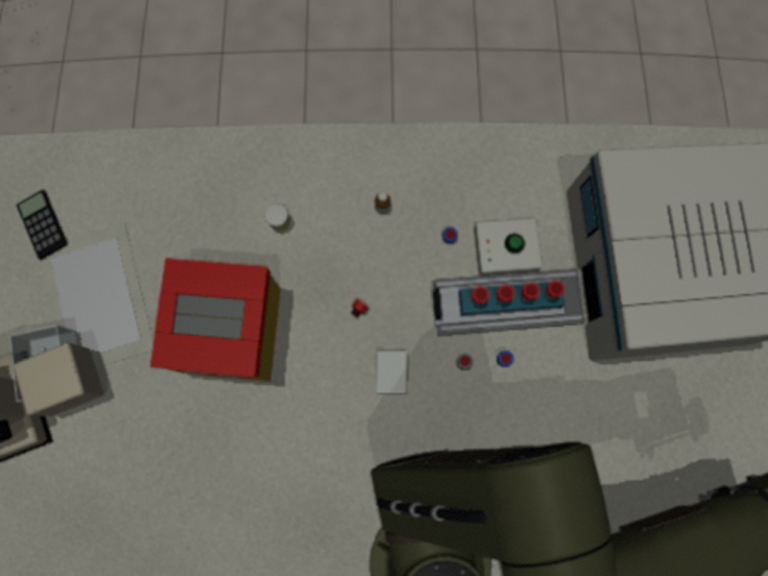

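The scene picture shows four red heads in the rack (768-wide pixels 155,422 / 187,402 / 217,380 / 247,360), the stray at (381,311), the bin trap at (505,150) and the key at (242,477). The top view shows the tab at (437,302) and the bin trap at (208,316).

```bash
cat > m.py <<'E'
from h import *
def red(im):
    h=cv2.cvtColor(im,cv2.COLOR_RGB2HSV); return ((h[...,0]<8)|(h[...,0]>172))&(h[...,1]>150)&(h[...,2]>70)
def comps(m,W,mn=15):
    n,l=cv2.connectedComponents(m.astype(np.uint8))
    for i in range(1,n):
        s=l==i
        if s.sum()<mn: continue
        v,u=np.nonzero(s); P=W[s]; P=P[~np.isnan(P[:,0])]
        if len(P)<5: continue
        yield s.sum(),(u.mean().round(),v.mean().round()),P
E
python3 - <<'E'
from m import *
np.set_printoptions(precision=1,suppress=True)
for n in("scene","top"):
    z=np.load(n+'0.npz'); im,W=z['im'],z['W']; print(n)
    for a,c,P in comps(red(im),W):
        zt=np.percentile(P[:,2],90); T=P[P[:,2]>zt-5]
        print(a,c,'ztop',zt,'top mean',T.mean(0),'mid',(np.percentile(T,2,0)+np.percentile(T,98,0))/2)
    h=cv2.cvtColor(im,cv2.COLOR_RGB2HSV); hh=W[...,2]
    g=(h[...,0]>45)&(h[...,0]<75)&(h[...,1]>120)&(hh>55)&(hh<80)
    for a,c,P in comps(g,W): print('green',a,c,P.mean(0))
    k=(h[...,2]<60)&(hh>70)&(hh<84)
    for a,c,P in comps(k,W,8): print('tab',a,c,P.mean(0),P.min(0),P.max(0))
    gr=(h[...,1]<60)&(hh>188)&(hh<206)
    for a,c,P in comps(gr,W,100):
        r=cv2.minAreaRect(P[:,:2].astype(np.float32)); print('flap',a,c,P.mean(0),r)
    t=(h[...,0]>80)&(h[...,0]<100)&(h[...,1]>100)&(hh>60)&(hh<72)
    for a,c,P in comps(t,W,30): print('rack',a,c,P.mean(0),cv2.minAreaRect(P[:,:2].astype(np.float32)))
    lid=red(im)&(hh>190)
    print('lid',cv2.minAreaRect(W[lid][:,:2].astype(np.float32)))
    for lo,hi,nm in((20,40,'box'),(45,62,'pot'),(62,80,'bottle')):
        q=(hh>lo)&(hh<hi)&(W[...,0]>300)&(W[...,0]<800)&(W[...,1]>-160)&(W[...,1]<250)
        for a,c,P in comps(q,W,20): print(nm,a,c,P.mean(0),P.min(0)[:2],P.max(0)[:2])
E
```

```text
scene
4377 (np.float64(334.0), np.float64(106.0)) ztop 201.85229681433108 top mean [487.1 405.6 200.2] mid [481.5 409.3 200.2]
96 (np.float64(253.0), np.float64(206.0)) ztop 32.42246743277923 top mean [526.1 136.6  30.7] mid [525.6 136.5  30.6]
49 (np.float64(155.0), np.float64(214.0)) ztop 34.32176037034942 top mean [407.9 -75.7  32.5] mid [407.9 -75.7  32.3]
44 (np.float64(125.0), np.float64(233.0)) ztop 35.15658257965739 top mean [ 413.  -160.2   33.2] mid [ 413.3 -160.    33.3]
193 (np.float64(164.0), np.float64(240.0)) ztop 128.67100231939378 top mean [530.3 -99.1 126.7] mid [530.1 -98.9 126.7]
197 (np.float64(144.0), np.float64(253.0)) ztop 128.43267814936854 top mean [ 533.7 -149.   126.8] mid [ 533.1 -148.9  126.8]
194 (np.float64(123.0), np.float64(266.0)) ztop 127.8506604432074 top mean [ 536.7 -198.7  126.4] mid [ 536.4 -198.8  126.5]
209 (np.float64(102.0), np.float64(281.0)) ztop 128.29379657876495 top mean [ 540.7 -248.4  126.4] mid [ 539.9 -248.4  126.7]
62 (np.float64(222.0), np.float64(297.0)) ztop 35.61580272857992 top mean [677.5 -53.8  33.4] mid [677.8 -53.9  33.5
[... 6592 characters left out ...]
429.  106.1]
box 98 (np.float64(309.0), np.float64(240.0)) [406.5 -72.3  32.7] [390.  -88.4] [423.1 -56.4]
box 57 (np.float64(335.0), np.float64(239.0)) [ 410.8 -151.6   32.9] [ 394.8 -159.7] [ 425.5 -142.1]
pot 53 (np.float64(255.0), np.float64(135.0)) [740.9  88.1  51.8] [731.2  73.5] [757.9 105.4]
pot 410 (np.float64(327.0), np.float64(164.0)) [ 644.6 -133.8   48.5] [ 591.4 -160. ] [ 699.  -105.3]
bottle 27 (np.float64(255.0), np.float64(131.0)) [744.4  89.   74. ] [736.6  80.2] [753.8  95.9]
bottle 321 (np.float64(320.0), np.float64(200.0)) [ 524.4 -105.9   67.5] [ 501.7 -159.9] [557.6 -63.4]
bottle 40 (np.float64(291.0), np.float64(204.0)) [512.2 -16.1  74.9] [493.3 -24.7] [534.4 -10.5]
```

```bash
python3 - <<'E'
from m import *
np.set_printoptions(precision=1,suppress=True)
a=np.load('scene0.npz');b=np.load('top0.npz')
A=cv2.resize(a['im'][190:225,230:275],None,fx=8,fy=8,interpolation=cv2.INTER_CUBIC)
B=cv2.resize(b['im'][187:222,217:262],None,fx=8,fy=8,interpolation=cv2.INTER_CUBIC)
save('stray',np.hstack([A,B]))
for n,z in(('s',a),('t',b)):
    W=z['W'];q=(W[...,2]>9)&(abs(W[...,0]-523)<45)&(abs(W[...,1]-139)<40)
    P=W[q]; print(n,len(P),P.min(0),P.max(0),cv2.minAreaRect(P[:,:2].astype(np.float32)))
    H=P[P[:,2]>24]; print(len(H),H.mean(0),cv2.minAreaRect(H[:,:2].astype(np.float32))); L=P[P[:,2]<23];print(L.mean(0))
E
```

```text
s 155 [503.8 119.1   9.2] [541.3 158.1  34. ] ((521.29931640625, 139.7677001953125), (30.279775619506836, 34.13456726074219), 55.73488235473633)
96 [525.  137.   28.9] ((521.4326171875, 139.73825073242188), (30.212371826171875, 30.716760635375977), 52.48866653442383)
[528.9 134.8  17.5]
t 101 [487.8 101.    9. ] [557.8 167.5  40.4] ((518.3502807617188, 124.13404083251953), (57.56087112426758, 71.14031219482422), 20.682771682739258)
70 [521.9 140.1  30.4] ((518.7454833984375, 141.88526916503906), (29.573087692260742, 32.36715316772461), 49.32815933227539)
[514.7 138.6  17.5]
```

View pics/stray.png

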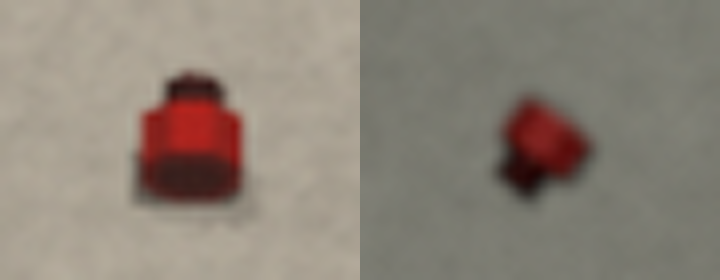

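Request:
{"op": "jog_arm", "data": {
  "plan": [0,0,0.05,0,0,0,0,0,0.1,0,0,0],
  "claw": 0.07
}}

```text
clock: 0.3
eef_pos: [146.5, -529.4, 305.7]
eef_rot: [-3.138, -0.0, 0.27]
wrist_force: [-0.2, -0.4, 0.8]
finger_gap: 81.5
finger_force: 0.0
```

The crops show the stray lying at about 142° axis direction, with the plug towards −x,+y and the head centre near (524,138).

Request:
{"op": "jog_arm", "data": {
  "plan": [0.3775,0.668,0,0,0,126.5,0.3775,0.668,0,0,0,126.5,0.3775,0.668,0,0,0,126.5,0.3775,0.668,0,0,0,126.5,0.3775,0.668,0,0,0,126.5,0.3775,0.668,0,0,0,126.5,0.3775,0.668,0,0,0,126.5,0.3775,0.668,0,0,0,126.5,0.3775,0.668,0,0,0,126.5,0.3775,0.668,0,0,0,126.5,0.3775,0.668,0,0,0,126.5,0.3775,0.668,0,0,0,126.5,0.3775,0.668,0,0,0,126.5,0.3775,0.668,0,0,0,126.5,0.3775,0.668,0,0,0,126.5,0.3775,0.668,0,0,0,126.5,0.3775,0.668,-0.05,0,0,126.5,0.3775,0.668,-0.1,0,0,126.5,0.3775,0.668,-0.15,0,0,126.5,0.3775,0.668,-0.15,0,0,126.5]
}}

```text
clock: 2.3
eef_pos: [521.1, 137.3, 149.6]
eef_rot: [-3.133, -0.007, 2.478]
wrist_force: [0.3, 0.1, 0.6]
finger_gap: 70.1
finger_force: 0.0
```

```bash
python3 - <<'E'
from m import *
np.set_printoptions(precision=1,suppress=True)
im,d,W=cloud('scene')
save('s1',im[150:260,180:330],5)
for a,c,P in comps(red(im)&(W[...,2]<60),W): print(a,c,P.mean(0),P.max(0))
print(manip.read_state()['eef_pos'],manip.read_state()['eef_rot'])
E
```

```text
96 (np.float64(253.0), np.float64(207.0)) [528.  136.6  27.5] [542.6 153.1  34.6]
48 (np.float64(155.0), np.float64(214.0)) [407.9 -75.8  32.5] [419.1 -66.6  37.7]
44 (np.float64(125.0), np.float64(233.0)) [ 413.  -160.2   33.3] [ 420.9 -151.3   36. ]
62 (np.float64(222.0), np.float64(297.0)) [677.5 -53.9  33.5] [687.  -44.8  37.2]
[523.  137.7 154. ] [-3.1 -0.   2.5]
```

View pics/s1.png

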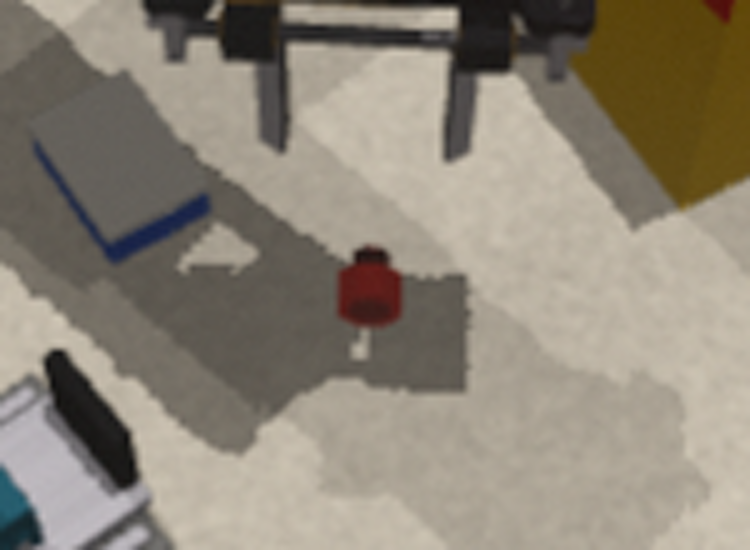

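The stray is unmoved (crop 370,290) and sits centred between the finger tips (270,150 / 455,155). Now I descend and grip.

Request:
{"op": "jog_arm", "data": {
  "plan": [0,0,-0.05,0,0,0,0,0,-0.1,0,0,0,0,0,-0.13,0,0,0,0,0,-0.15,0,0,0,0,0,-0.15,0,0,0,0,0,-0.15,0,0,0]
}}

```text
clock: 2.95
eef_pos: [525.8, 138.2, 8.1]
eef_rot: [3.139, 0.002, 2.478]
wrist_force: [-0.1, -0.4, 0.1]
finger_gap: 69.9
finger_force: 0.0
```

Request:
{"op": "jog_arm", "data": {
  "plan": [0,0,0,0,0,0,0,0,0,0,0,0,0,0,0,0,0,0,0,0,0,0,0,0,0,0,0,0,0,0,0,0,0,0,0,0,0,0,0,0,0,0],
  "claw": 0.02,
  "force": 30
}}

```text
clock: 3.65
eef_pos: [524.1, 137.9, 5.6]
eef_rot: [3.142, 0.0, 2.478]
wrist_force: [-0.3, 0.5, 3.1]
finger_gap: 31.6
finger_force: 30.0
```

Request:
{"op": "jog_arm", "data": {
  "plan": [0,0,0.05,0,0,0,0,0,0.1,0,0,0,0,0,0.15,0,0,0,0,0,0.2,0,0,8,0,0,0.25,0,0,16,0,0.04,0.275,0,0,24,-0.01,0.08,0.275,0,0,32.5,-0.02,0.13,0.275,0,0,32.5,-0.03,0.18,0.275,0,0,32.5,-0.04,0.23,0.275,0,0,32.5,-0.041,0.2745,0.275,0,0,32.5,-0.041,0.2745,0.275,0,0,32.5,-0.041,0.2745,0.275,0,0,32.5,-0.041,0.2745,0.275,0,0,32.5]
}}

```text
clock: 5.05
eef_pos: [483.4, 411.5, 280.4]
eef_rot: [-3.141, -0.0, 3.044]
wrist_force: [-1.0, 0.0, -0.1]
finger_gap: 31.9
finger_force: 30.0
```

```bash
python3 - <<'E'
from m import *
im,d,W=cloud('scene')
save('s2',im[20:200,220:420],4)
E
```

```text
(no output)
```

View pics/s2.png

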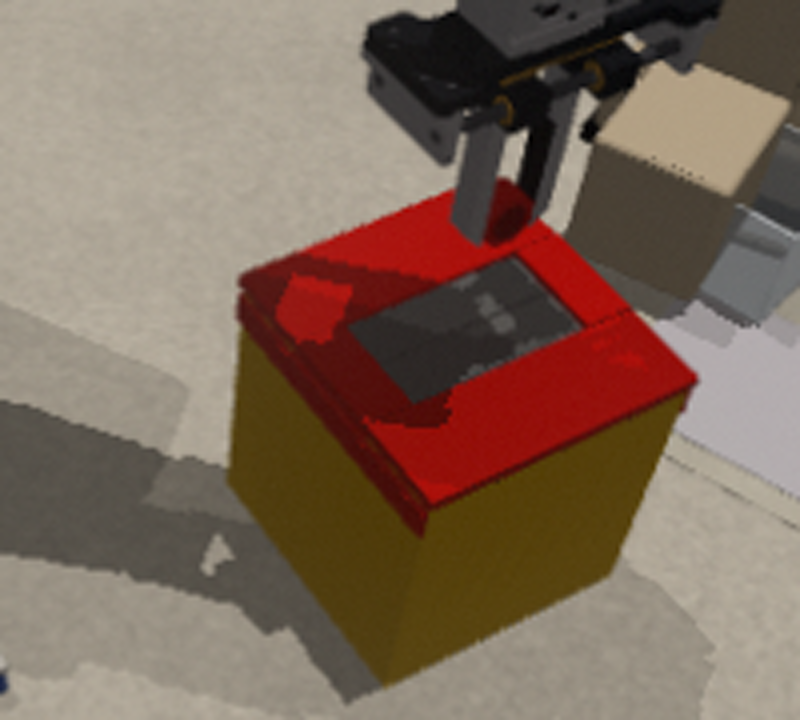

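The stopper is held over the trap (fingers at 475,240 / 540,215, trap at 465,325). Pushing down now.

Request:
{"op": "jog_arm", "data": {
  "plan": [0,0,-0.04,0,0,0,0,0,-0.06,0,0,0,0,0,-0.075,0,0,0,0,0,-0.09,0,0,0,0,0,-0.105,0,0,0,0,0,-0.12,0,0,0,0,0,-0.135,0,0,0,0,0,-0.15,0,0,0,0,0,-0.155,0,0,0,0,0,-0.155,0,0,0,0,0,-0.155,0,0,0]
}}

```text
clock: 6.2
eef_pos: [482.8, 411.8, 124.3]
eef_rot: [-3.14, -0.001, 3.045]
wrist_force: [3.1, -1.6, -11.2]
finger_gap: 31.8
finger_force: 39.7
```

Request:
{"op": "jog_arm", "data": {
  "plan": [0,0,0,0,0,0,0,0,0,0,0,0,0,0,0,0,0,0,0,0,0,0,0,0,0,0,0,0,0,0],
  "claw": 0.06
}}

```text
clock: 6.7
eef_pos: [483.2, 412.6, 126.0]
eef_rot: [3.141, 0.001, 3.045]
wrist_force: [0.3, 0.2, 1.2]
finger_gap: 60.0
finger_force: 2.4
```

```bash
python3 - <<'E'
from m import *
im,d,W=cloud('scene')
save('s3',im[20:140,270:420],5)
E
```

```text
(no output)
```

View pics/s3.png

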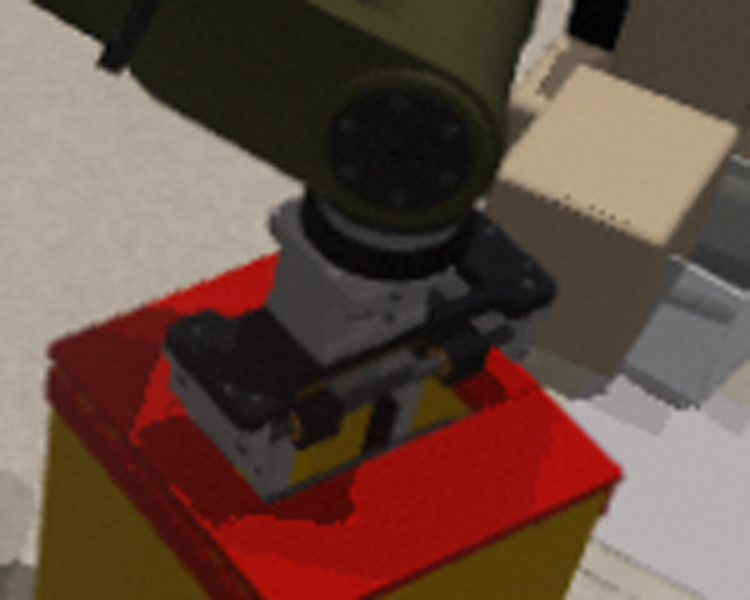

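Fingers are inside the trap with the gripper body clear above the lid. Retreating and going over the outermost tube.

Request:
{"op": "jog_arm", "data": {
  "plan": [0,0,0.05,0,0,0,0,0,0.1,0,0,0,0,0,0.15,0,0,0,0,0,0.175,0,0,0,0.005,-0.05,0.175,0,0,-8,0.009,-0.1,0.175,0,0,-16,0.013,-0.15,0.175,0,0,-24,0.018,-0.2,0.175,0,0,-32,0.022,-0.25,0.175,0,0,-40,0.027,-0.3,0.175,0,0,-48,0.031,-0.35,0.175,0,0,-56,0.036,-0.4,0.175,0,0,-64,0.04,-0.45,0.175,0,0,-72,0.045,-0.5,0.165,0,0,-80,0.0455,-0.5095,0.12,0,0,-80.4,0.0455,-0.5095,0.07,0,0,-80.4,0.0455,-0.5095,0.055,0,0,-80.4,0.0455,-0.5095,0.055,0,0,-80.4,0.0455,-0.5095,0.055,0,0,-80.4]
}}

```text
clock: 8.65
eef_pos: [529.0, -97.1, 181.6]
eef_rot: [3.14, 0.0, 1.642]
wrist_force: [-0.7, -0.5, -1.3]
finger_gap: 60.2
finger_force: 0.0
```

```bash
python3 - <<'E'
from m import *
np.set_printoptions(precision=1,suppress=True)
im,d,W=cloud('scene')
save('s4',im[180:310,60:220],5)
h=cv2.cvtColor(im,cv2.COLOR_RGB2HSV)
gr=(h[...,1]<60)&(W[...,2]>170)&(W[...,2]<206)&(W[...,1]>330)
for a,c,P in comps(gr,W,100): print('flap',a,P.mean(0),P.min(0))
for a,c,P in comps(red(im)&(W[...,2]<160),W): print(a,c,P.mean(0),P.max(0))
E
```

```text
flap 1050 [480.1 409.6 197.4] [439.2 346.6 192.5]
65 (np.float64(165.0), np.float64(245.0)) [ 541.4 -103.3  122.6] [546.5 -87.9 129.7]
192 (np.float64(144.0), np.float64(254.0)) [ 535.6 -149.5  125.4] [ 549.8 -132.9  130.3]
216 (np.float64(124.0), np.float64(268.0)) [ 539.  -198.9  123.7] [ 553.4 -183.3  130.3]
236 (np.float64(103.0), np.float64(282.0)) [ 541.3 -248.5  121.8] [ 556.1 -233.   130.6]
62 (np.float64(222.0), np.float64(297.0)) [677.4 -53.9  33.1] [685.5 -44.6  37.1]
```

View pics/s4.png

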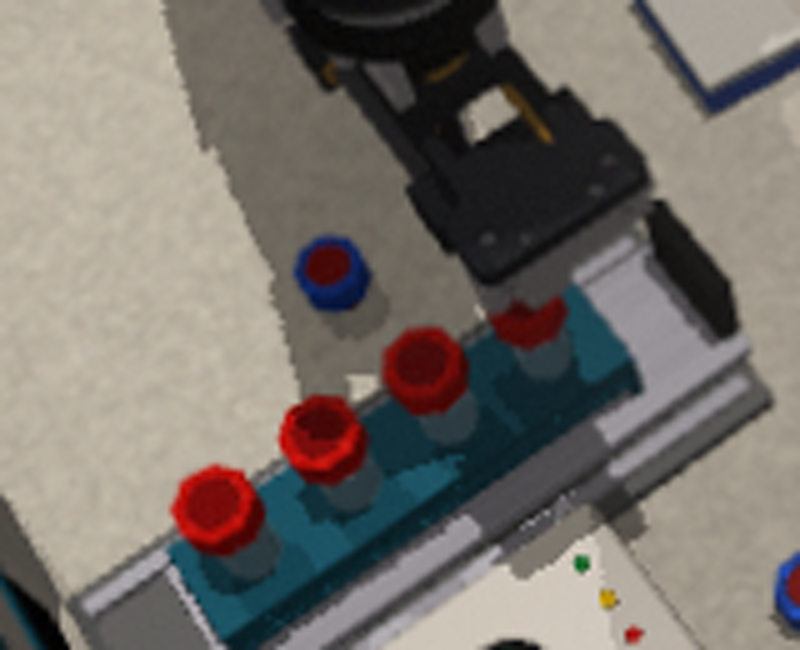

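Gripper is in line over the outermost stopper (530,310), flaps read shut (flat, z≈197). Descend and grip.

Request:
{"op": "jog_arm", "data": {
  "plan": [0,0,-0.03,0,0,0,0,0,-0.06,0,0,0,0,0,-0.082,0,0,0,0,0,-0.082,0,0,0,0,0,-0.082,0,0,0],
  "claw": 0.06
}}

```text
clock: 9.2
eef_pos: [529.4, -97.2, 100.2]
eef_rot: [3.14, 0.001, 1.642]
wrist_force: [-0.3, -0.5, 0.3]
finger_gap: 60.1
finger_force: 0.0
```

Request:
{"op": "jog_arm", "data": {
  "plan": [0,0,0,0,0,0,0,0,0,0,0,0,0,0,0,0,0,0,0,0,0,0,0,0,0,0,0,0,0,0,0,0,0,0,0,0,0,0,0,0,0,0],
  "claw": 0.02,
  "force": 45
}}

```text
clock: 9.9
eef_pos: [528.9, -97.2, 98.9]
eef_rot: [3.141, 0.0, 1.642]
wrist_force: [-0.9, 0.5, 5.5]
finger_gap: 32.8
finger_force: 45.0
```

Request:
{"op": "jog_arm", "data": {
  "plan": [-0.0003,0,0.0007,-0.4,6,0,-0.0007,0,0.0015,-0.8,11.5,0,-0.0007,0,0.0015,-0.8,11.5,0,-0.0002,0,0.002,-0.3,4,0,0.0002,0,0.0025,0.3,-4,0,0.0004,0,0.003,0.8,-11.5,0,0.0004,0,0.003,0.8,-11.5,0,0.0001,0,0.0035,0.3,-4,0,-0.0001,0,0.004,-0.3,4,0,-0.0001,0,0.0045,-0.8,11.5,0,-0.0001,0,0.0045,-0.8,11.5,0,0,0,0.005,-0.3,4,0,0,0,0.0055,0.3,-4,0,-0.0002,0,0.006,0.8,-11.5,0,-0.0002,0,0.006,0.8,-11.5,0]
}}

```text
clock: 11.4
eef_pos: [527.7, -97.3, 105.2]
eef_rot: [2.937, 0.001, 1.64]
wrist_force: [5.7, 0.4, -1.0]
finger_gap: 33.0
finger_force: 45.0
```

```bash
python3 - <<'E'
from m import *
im,d,W=cloud('scene')
save('s5',im[180:310,60:220],5)
E
```

```text
(no output)
```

View pics/s5.png

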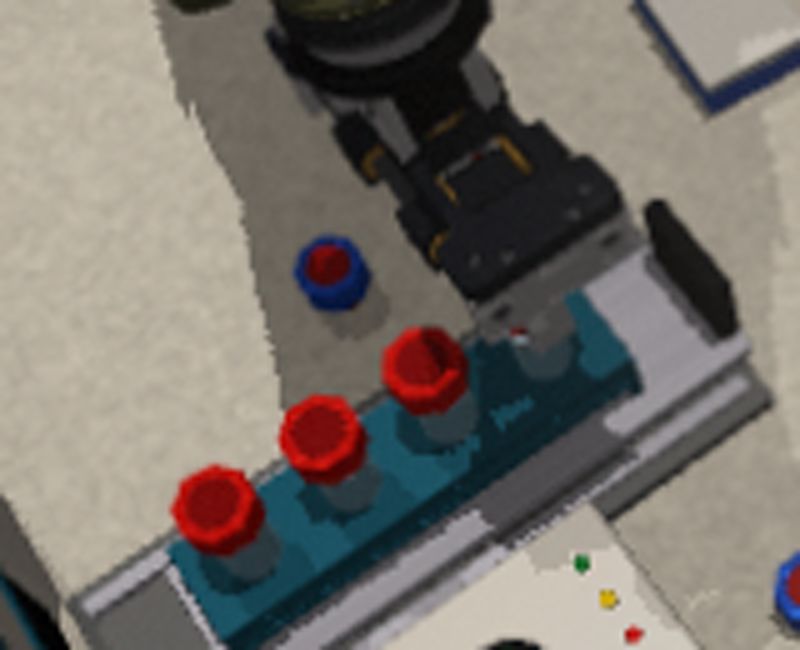

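Force stays small while rocking, and the tube looks down in its rack (crop 545,350). Continuing.

Request:
{"op": "jog_arm", "data": {
  "plan": [0.0003,0,0.0005,-0.5,7.5,0,0.0005,0,0.001,-1.1,15.5,0,0.0007,0,0.0015,-1.6,23,0,0.0007,0,0.0015,-1.6,23,0,0.0003,0,0.002,-1.1,15.5,0,-0.0002,0,0.0025,-0.5,7.5,0,-0.0006,0,0.003,0,0,0,-0.0006,0,0.003,0,0,0,0,0,0.0035,-0.5,7.5,0,0.0007,0,0.004,-1.1,15.5,0,0.0013,0,0.0045,-1.6,23,0,0.0013,0,0.0045,-1.6,23,0,0.0004,0,0.005,-1.1,15.5,0,-0.0004,0,0.0055,-0.5,7.5,0,-0.0012,0,0.006,0,0,0,-0.0012,0,0.006,0,0,0,0.0002,0,0.007,-0.8,11.5,0,0.0002,0,0.008,-0.8,11.5,0,0.0002,0,0.009,-0.8,11.5,0]
}}

```text
clock: 13.35
eef_pos: [529.4, -97.2, 113.6]
eef_rot: [-3.138, 0.001, 1.642]
wrist_force: [0.3, 0.3, -0.9]
finger_gap: 32.7
finger_force: 45.0
```

Request:
{"op": "jog_arm", "data": {
  "plan": [0,0,0.01,0,0,0,0,0,0.03,0,0,0,0,0,0.075,0,0,0,0,0,0.12,0,0,0,0,0,0.165,0,0,0,-0.005,0.05,0.175,0,0,8,-0.01,0.1,0.175,0,0,16,-0.015,0.15,0.175,0,0,24,-0.02,0.2,0.175,0,0,32,-0.025,0.25,0.175,0,0,40,-0.03,0.3,0.175,0,0,48,-0.035,0.35,0.175,0,0,56,-0.04,0.4,0.175,0,0,64,-0.045,0.45,0.175,0,0,72,-0.049,0.495,0.17,0,0,80,-0.05,0.5097,0.165,0,0,80.4,-0.05,0.5097,0.16,0,0,80.4,-0.05,0.5097,0.16,0,0,80.4]
}}

```text
clock: 15.15
eef_pos: [478.6, 411.3, 273.0]
eef_rot: [-3.141, -0.001, 3.043]
wrist_force: [0.0, -0.4, -0.2]
finger_gap: 32.8
finger_force: 45.0
```

```bash
python3 - <<'E'
from m import *
np.set_printoptions(precision=1,suppress=True)
im,d,W=cloud('scene')
save('s6',np.vstack([im[20:140,260:420],im[190:310,70:230]]),2.4)
for a,c,P in comps(red(im)&(W[...,2]<160),W): print(a,c,P.mean(0),P.max(0))
E
```

```text
48 (np.float64(155.0), np.float64(214.0)) [407.8 -75.7  32.2] [419.3 -66.6  35.8]
44 (np.float64(125.0), np.float64(233.0)) [ 413.  -160.2   33.3] [ 421.6 -151.3   36.2]
210 (np.float64(144.0), np.float64(253.0)) [ 535.6 -149.   125.4] [ 549.2 -132.   132.4]
201 (np.float64(124.0), np.float64(267.0)) [ 537.1 -198.6  124.8] [ 553.6 -183.3  129.9]
210 (np.float64(102.0), np.float64(281.0)) [ 539.8 -249.   122.8] [ 555.7 -232.9  129.7]
62 (np.float64(222.0), np.float64(297.0)) [677.6 -54.   33.6] [687.1 -44.8  37.3]
```

View pics/s6.png

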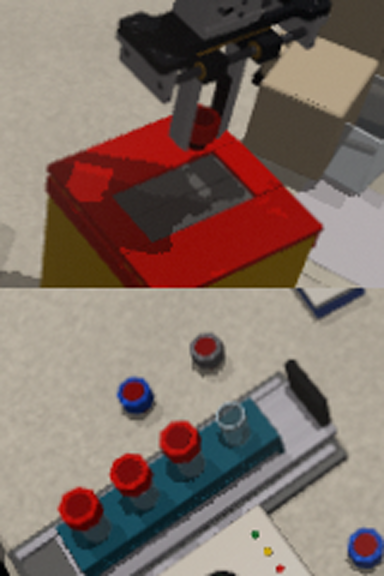

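The tube is open and down (230,415 in the crop), and the stopper hangs between the fingers over the trap (203,125). Pushing through.

Request:
{"op": "jog_arm", "data": {
  "plan": [0,0,-0.03,0,0,0,0,0,-0.045,0,0,0,0,0,-0.06,0,0,0,0,0,-0.075,0,0,0,0,0,-0.09,0,0,0,0,0,-0.105,0,0,0,0,0,-0.12,0,0,0,0,0,-0.135,0,0,0,0,0,-0.148,0,0,0,0,0,-0.148,0,0,0,0,0,-0.148,0,0,0]
}}

```text
clock: 16.3
eef_pos: [477.8, 411.9, 122.9]
eef_rot: [-3.139, -0.003, 3.045]
wrist_force: [3.8, 2.2, -23.3]
finger_gap: 33.0
finger_force: 62.2
```

Request:
{"op": "jog_arm", "data": {
  "plan": [0,0,0,0,0,0,0,0,0,0,0,0,0,0,0,0,0,0,0,0,0,0,0,0,0,0,0,0,0,0],
  "claw": 0.06
}}

```text
clock: 16.8
eef_pos: [479.1, 412.9, 126.5]
eef_rot: [3.14, 0.002, 3.045]
wrist_force: [0.4, 0.4, 2.7]
finger_gap: 60.0
finger_force: 2.0
```

Request:
{"op": "jog_arm", "data": {
  "plan": [0,0,0.05,0,0,0,0,0,0.1,0,0,0,0,0,0.15,0,0,0,0,0,0.17,0,0,0,0.005,-0.048,0.17,0,0,-8,0.009,-0.096,0.17,0,0,-16,0.014,-0.144,0.17,0,0,-24,0.018,-0.192,0.17,0,0,-32,0.023,-0.24,0.17,0,0,-40,0.027,-0.288,0.17,0,0,-48,0.032,-0.336,0.17,0,0,-56,0.036,-0.384,0.17,0,0,-64,0.041,-0.432,0.17,0,0,-72,0.045,-0.48,0.17,0,0,-80,0.05,-0.525,0.155,0,0,-80.4,0.053,-0.56,0.12,0,0,-80.4,0.053,-0.56,0.075,0,0,-80.4,0.053,-0.56,0.05,0,0,-80.4,0.053,-0.56,0.05,0,0,-80.4,0.053,-0.56,0.05,0,0,-80.4]
}}

```text
clock: 18.8
eef_pos: [532.0, -147.5, 176.8]
eef_rot: [3.14, 0.001, 1.642]
wrist_force: [0.5, -0.2, 0.6]
finger_gap: 60.5
finger_force: 0.0
```

```bash
cat > f.py <<'E'
from m import *
np.set_printoptions(precision=1,suppress=True)
im,d,W=cloud('scene')
h=cv2.cvtColor(im,cv2.COLOR_RGB2HSV)
gr=(h[...,1]<60)&(W[...,2]>140)&(W[...,2]<206)&(W[...,1]>330)&(W[...,1]<480)
for a,c,P in comps(gr,W,100): print('flap',a,P.mean(0),P.min(0))
for a,c,P in comps(red(im)&(W[...,2]<300),W): print(a,c,P.mean(0),P.max(0))
np.savez('last.npz',im=im,W=W)
s=manip.read_state(); print(s['eef_pos'],s['eef_rot'],s['wrist_force'])
E
python3 f.py
```

```text
flap 1056 [480.  409.7 197.4] [439.3 346.6 191. ]
4482 (np.float64(333.0), np.float64(106.0)) [487.1 395.9 197.9] [591.7 634.5 204.8]
49 (np.float64(155.0), np.float64(214.0)) [407.8 -75.5  32.3] [417.5 -65.8  35.5]
63 (np.float64(146.0), np.float64(258.0)) [ 545.3 -151.8  121.6] [ 549.4 -138.4  128.4]
205 (np.float64(124.0), np.float64(267.0)) [ 538.4 -199.1  124. ] [ 553.7 -183.3  130.5]
221 (np.float64(103.0), np.float64(282.0)) [ 541.8 -248.4  122.2] [ 556.4 -233.1  130.5]
61 (np.float64(222.0), np.float64(297.0)) [677.4 -53.7  33. ] [687.1 -44.5  36.2]
[ 532.4 -147.5  177.5] [3.1 0.  1.6] [ 0.6 -0.7  0.7]
```

Flaps are shut again. Next tube: descend and grip.

Request:
{"op": "jog_arm", "data": {
  "plan": [0,0,-0.03,0,0,0,0,0,-0.06,0,0,0,0,0,-0.077,0,0,0,0,0,-0.077,0,0,0,0,0,-0.077,0,0,0],
  "claw": 0.06
}}

```text
clock: 19.35
eef_pos: [532.6, -147.5, 100.4]
eef_rot: [3.139, 0.001, 1.642]
wrist_force: [0.7, -0.5, 0.6]
finger_gap: 59.9
finger_force: 0.0
```

Request:
{"op": "jog_arm", "data": {
  "plan": [0,0,0,0,0,0,0,0,0,0,0,0,0,0,0,0,0,0,0,0,0,0,0,0,0,0,0,0,0,0,0,0,0,0,0,0,0,0,0,0,0,0],
  "claw": 0.02,
  "force": 45
}}

```text
clock: 20.05
eef_pos: [532.0, -147.5, 98.9]
eef_rot: [3.14, 0.0, 1.642]
wrist_force: [2.5, 0.1, 5.3]
finger_gap: 32.8
finger_force: 45.0
```

Request:
{"op": "jog_arm", "data": {
  "plan": [-0.0003,0,0.0007,-0.4,6,0,-0.0007,0,0.0015,-0.8,11.5,0,-0.0007,0,0.0015,-0.8,11.5,0,-0.0002,0,0.002,-0.3,4,0,0.0002,0,0.0025,0.3,-4,0,0.0004,0,0.003,0.8,-11.5,0,0.0004,0,0.003,0.8,-11.5,0,0.0001,0,0.0035,0.3,-4,0,-0.0001,0,0.004,-0.3,4,0,-0.0001,0,0.0045,-0.8,11.5,0,-0.0001,0,0.0045,-0.8,11.5,0,0,0,0.005,-0.3,4,0,0,0,0.0055,0.3,-4,0,-0.0002,0,0.006,0.8,-11.5,0,-0.0002,0,0.006,0.8,-11.5,0]
}}

```text
clock: 21.55
eef_pos: [530.7, -147.7, 105.0]
eef_rot: [2.937, 0.001, 1.64]
wrist_force: [8.9, 1.4, 1.6]
finger_gap: 32.6
finger_force: 45.0
```

Request:
{"op": "jog_arm", "data": {
  "plan": [0.0003,0,0.0005,-0.5,7.5,0,0.0005,0,0.001,-1.1,15.5,0,0.0007,0,0.0015,-1.6,23,0,0.0007,0,0.0015,-1.6,23,0,0.0003,0,0.002,-1.1,15.5,0,-0.0002,0,0.0025,-0.5,7.5,0,-0.0006,0,0.003,0,0,0,-0.0006,0,0.003,0,0,0,0,0,0.0035,-0.5,7.5,0,0.0007,0,0.004,-1.1,15.5,0,0.0013,0,0.0045,-1.6,23,0,0.0013,0,0.0045,-1.6,23,0,0.0004,0,0.005,-1.1,15.5,0,-0.0004,0,0.0055,-0.5,7.5,0,-0.0012,0,0.006,0,0,0,-0.0012,0,0.006,0,0,0,0.0002,0,0.007,-0.8,11.5,0,0.0002,0,0.008,-0.8,11.5,0,0.0002,0,0.009,-0.8,11.5,0]
}}

```text
clock: 23.45
eef_pos: [531.9, -147.4, 113.4]
eef_rot: [-3.137, 0.001, 1.642]
wrist_force: [0.7, -0.5, -0.4]
finger_gap: 32.5
finger_force: 45.0
```

Request:
{"op": "jog_arm", "data": {
  "plan": [0,0,0.01,0,0,0,0,0,0.03,0,0,0,0,0,0.075,0,0,0,0,0,0.12,0,0,0,0,0,0.165,0,0,0,-0.005,0.048,0.175,0,0,8,-0.01,0.097,0.175,0,0,16,-0.015,0.146,0.175,0,0,24,-0.02,0.195,0.175,0,0,32,-0.025,0.244,0.175,0,0,40,-0.03,0.293,0.175,0,0,48,-0.035,0.342,0.175,0,0,56,-0.04,0.391,0.175,0,0,64,-0.045,0.44,0.175,0,0,72,-0.05,0.489,0.17,0,0,80,-0.053,0.535,0.165,0,0,80.4,-0.053,0.56,0.16,0,0,80.4,-0.053,0.56,0.16,0,0,80.4,-0.053,0.56,0.16,0,0,80.4]
}}

```text
clock: 25.35
eef_pos: [478.3, 412.1, 273.7]
eef_rot: [-3.141, -0.0, 3.045]
wrist_force: [-0.4, 0.3, -0.1]
finger_gap: 32.4
finger_force: 45.0
```

```bash
python3 f.py
```

```text
flap 1020 [480.9 410.4 197.4] [442.4 348.  192.6]
3940 (np.float64(335.0), np.float64(107.0)) [492.5 395.1 200. ] [592.5 635.7 299.9]
48 (np.float64(155.0), np.float64(214.0)) [407.6 -75.7  32. ] [417.9 -66.6  35.8]
44 (np.float64(125.0), np.float64(233.0)) [ 412.9 -160.2   33. ] [ 422.1 -151.3   36.2]
201 (np.float64(124.0), np.float64(266.0)) [ 536.8 -198.6  125. ] [ 553.8 -183.3  130.2]
209 (np.float64(102.0), np.float64(281.0)) [ 539.8 -248.9  122.8] [ 555.7 -233.2  130.2]
61 (np.float64(222.0), np.float64(297.0)) [677.3 -53.8  32.9] [687.3 -44.7  36.1]
[478.7 411.6 274.1] [3.1 0.  3. ] [-0.9 -0.4 -0.4]
```

Request:
{"op": "jog_arm", "data": {
  "plan": [0,0,-0.03,0,0,0,0,0,-0.045,0,0,0,0,0,-0.06,0,0,0,0,0,-0.075,0,0,0,0,0,-0.09,0,0,0,0,0,-0.105,0,0,0,0,0,-0.12,0,0,0,0,0,-0.135,0,0,0,0,0,-0.148,0,0,0,0,0,-0.148,0,0,0,0,0,-0.148,0,0,0]
}}

```text
clock: 26.5
eef_pos: [477.7, 412.0, 123.2]
eef_rot: [-3.139, -0.003, 3.045]
wrist_force: [-1.5, 2.1, -18.5]
finger_gap: 32.3
finger_force: 58.2
```

Request:
{"op": "jog_arm", "data": {
  "plan": [0,0,0,0,0,0,0,0,0,0,0,0,0,0,0,0,0,0,0,0,0,0,0,0,0,0,0,0,0,0],
  "claw": 0.06
}}

```text
clock: 27.0
eef_pos: [479.1, 412.8, 126.4]
eef_rot: [3.14, 0.002, 3.045]
wrist_force: [-0.2, 0.4, 1.2]
finger_gap: 59.7
finger_force: 2.0
```

Request:
{"op": "jog_arm", "data": {
  "plan": [0,0,0.05,0,0,0,0,0,0.1,0,0,0,0,0,0.15,0,0,0,0,0,0.17,0,0,0,0.005,-0.048,0.17,0,0,-8,0.009,-0.096,0.17,0,0,-16,0.014,-0.144,0.17,0,0,-24,0.018,-0.192,0.17,0,0,-32,0.023,-0.24,0.17,0,0,-40,0.027,-0.288,0.17,0,0,-48,0.032,-0.336,0.17,0,0,-56,0.036,-0.384,0.17,0,0,-64,0.041,-0.432,0.17,0,0,-72,0.045,-0.48,0.17,0,0,-80,0.05,-0.528,0.17,0,0,-80.4,0.055,-0.576,0.15,0,0,-80.4,0.0563,-0.6094,0.115,0,0,-80.4,0.0563,-0.6094,0.07,0,0,-80.4,0.0563,-0.6094,0.05,0,0,-80.4,0.0563,-0.6094,0.05,0,0,-80.4]
}}

```text
clock: 29.0
eef_pos: [533.7, -196.7, 172.9]
eef_rot: [-3.137, -0.002, 1.641]
wrist_force: [-0.7, 0.0, 0.3]
finger_gap: 59.9
finger_force: 0.0
```

```bash
python3 f.py
```

```text
flap 1052 [480.1 409.8 197.3] [439.3 344.9 192.7]
4490 (np.float64(333.0), np.float64(107.0)) [487.2 395.9 197.9] [592.  635.2 205. ]
47 (np.float64(155.0), np.float64(214.0)) [408.  -75.9  32.6] [418.2 -66.6  35.5]
60 (np.float64(125.0), np.float64(273.0)) [ 552.  -201.8  126.9] [ 616.2 -189.   271.8]
154 (np.float64(102.0), np.float64(283.0)) [ 542.7 -251.3  122.1] [ 617.7 -222.8  272.6]
61 (np.float64(222.0), np.float64(297.0)) [677.4 -54.   33.4] [687.2 -44.6  38.3]
[ 534.7 -196.8  175.3] [-3.1 -0.   1.6] [0.  0.7 1. ]
```

Request:
{"op": "jog_arm", "data": {
  "plan": [0,0,-0.03,0,0,0,0,0,-0.06,0,0,0,0,0,-0.077,0,0,0,0,0,-0.077,0,0,0,0,0,-0.077,0,0,0],
  "claw": 0.06
}}

```text
clock: 29.55
eef_pos: [535.9, -197.0, 100.6]
eef_rot: [3.139, 0.001, 1.642]
wrist_force: [0.5, 0.5, 0.6]
finger_gap: 60.2
finger_force: 0.0
```

Request:
{"op": "jog_arm", "data": {
  "plan": [0,0,0,0,0,0,0,0,0,0,0,0,0,0,0,0,0,0,0,0,0,0,0,0,0,0,0,0,0,0,0,0,0,0,0,0,0,0,0,0,0,0],
  "claw": 0.02,
  "force": 45
}}

```text
clock: 30.25
eef_pos: [535.4, -196.9, 99.0]
eef_rot: [3.14, 0.0, 1.642]
wrist_force: [4.9, 1.0, 5.0]
finger_gap: 31.6
finger_force: 45.0
```

Request:
{"op": "jog_arm", "data": {
  "plan": [-0.0003,0,0.0007,-0.4,6,0,-0.0007,0,0.0015,-0.8,11.5,0,-0.0007,0,0.0015,-0.8,11.5,0,-0.0002,0,0.002,-0.3,4,0,0.0002,0,0.0025,0.3,-4,0,0.0004,0,0.003,0.8,-11.5,0,0.0004,0,0.003,0.8,-11.5,0,0.0001,0,0.0035,0.3,-4,0,-0.0001,0,0.004,-0.3,4,0,-0.0001,0,0.0045,-0.8,11.5,0,-0.0001,0,0.0045,-0.8,11.5,0,0,0,0.005,-0.3,4,0,0,0,0.0055,0.3,-4,0,-0.0002,0,0.006,0.8,-11.5,0,-0.0002,0,0.006,0.8,-11.5,0]
}}

```text
clock: 31.75
eef_pos: [534.0, -197.1, 104.9]
eef_rot: [2.937, 0.001, 1.639]
wrist_force: [9.4, 2.6, -4.4]
finger_gap: 31.8
finger_force: 45.0
```

Request:
{"op": "jog_arm", "data": {
  "plan": [0.0003,0,0.0005,-0.5,7.5,0,0.0005,0,0.001,-1.1,15.5,0,0.0007,0,0.0015,-1.6,23,0,0.0007,0,0.0015,-1.6,23,0,0.0003,0,0.002,-1.1,15.5,0,-0.0002,0,0.0025,-0.5,7.5,0,-0.0006,0,0.003,0,0,0,-0.0006,0,0.003,0,0,0,0,0,0.0035,-0.5,7.5,0,0.0007,0,0.004,-1.1,15.5,0,0.0013,0,0.0045,-1.6,23,0,0.0013,0,0.0045,-1.6,23,0,0.0004,0,0.005,-1.1,15.5,0,-0.0004,0,0.0055,-0.5,7.5,0,-0.0012,0,0.006,0,0,0,-0.0012,0,0.006,0,0,0,0.0002,0,0.007,-0.8,11.5,0,0.0002,0,0.008,-0.8,11.5,0,0.0002,0,0.009,-0.8,11.5,0]
}}

```text
clock: 33.65
eef_pos: [535.1, -196.8, 113.3]
eef_rot: [-3.137, 0.001, 1.642]
wrist_force: [0.2, 0.1, -0.5]
finger_gap: 31.6
finger_force: 45.0
```

Request:
{"op": "jog_arm", "data": {
  "plan": [0,0,0.01,0,0,0,0,0,0.03,0,0,0,0,0,0.075,0,0,0,0,0,0.12,0,0,0,0,0,0.165,0,0,0,-0.005,0.048,0.175,0,0,8,-0.01,0.097,0.175,0,0,16,-0.015,0.146,0.175,0,0,24,-0.02,0.195,0.175,0,0,32,-0.025,0.244,0.175,0,0,40,-0.03,0.293,0.175,0,0,48,-0.035,0.342,0.175,0,0,56,-0.04,0.391,0.175,0,0,64,-0.045,0.44,0.175,0,0,72,-0.05,0.489,0.175,0,0,80,-0.053,0.537,0.175,0,0,80.4,-0.056,0.585,0.17,0,0,80.4,-0.0563,0.6094,0.16,0,0,80.4,-0.0563,0.6094,0.16,0,0,80.4,-0.0563,0.6094,0.16,0,0,80.4]
}}

```text
clock: 35.65
eef_pos: [478.4, 412.0, 273.7]
eef_rot: [-3.141, -0.0, 3.045]
wrist_force: [-0.1, -0.3, -0.3]
finger_gap: 31.6
finger_force: 45.0
```

```bash
python3 f.py
```

```text
flap 1024 [480.8 410.  197.4] [441.8 347.8 192.2]
3937 (np.float64(335.0), np.float64(107.0)) [492.8 395.2 200.1] [592.4 635.3 299.9]
48 (np.float64(155.0), np.float64(214.0)) [407.8 -75.7  32.2] [417.4 -66.2  36.8]
43 (np.float64(125.0), np.float64(233.0)) [ 413.4 -160.1   33.6] [ 420.7 -151.3   36.6]
210 (np.float64(102.0), np.float64(281.0)) [ 539.8 -249.   122.8] [ 555.9 -233.1  130.6]
62 (np.float64(222.0), np.float64(297.0)) [677.3 -53.9  32.8] [686.3 -44.2  36.2]
[478.7 411.6 274.2] [3.1 0.  3. ] [-0.7  0.1  0. ]
```

Request:
{"op": "jog_arm", "data": {
  "plan": [0,0,-0.03,0,0,0,0,0,-0.045,0,0,0,0,0,-0.06,0,0,0,0,0,-0.075,0,0,0,0,0,-0.09,0,0,0,0,0,-0.105,0,0,0,0,0,-0.12,0,0,0,0,0,-0.135,0,0,0,0,0,-0.148,0,0,0,0,0,-0.148,0,0,0,0,0,-0.148,0,0,0]
}}

```text
clock: 36.8
eef_pos: [477.6, 412.0, 123.1]
eef_rot: [-3.139, -0.003, 3.045]
wrist_force: [-2.0, 1.3, -17.6]
finger_gap: 31.9
finger_force: 57.7
```

Request:
{"op": "jog_arm", "data": {
  "plan": [0,0,0,0,0,0,0,0,0,0,0,0,0,0,0,0,0,0,0,0,0,0,0,0,0,0,0,0,0,0],
  "claw": 0.06
}}

```text
clock: 37.3
eef_pos: [479.1, 412.9, 126.4]
eef_rot: [3.14, 0.002, 3.045]
wrist_force: [-0.5, -0.1, 1.1]
finger_gap: 59.9
finger_force: 2.1
```

Request:
{"op": "jog_arm", "data": {
  "plan": [0,0,0.05,0,0,0,0,0,0.1,0,0,0,0,0,0.15,0,0,0,0,0,0.17,0,0,0,0.005,-0.048,0.17,0,0,-8,0.009,-0.096,0.17,0,0,-16,0.014,-0.144,0.17,0,0,-24,0.018,-0.192,0.17,0,0,-32,0.023,-0.24,0.17,0,0,-40,0.027,-0.288,0.17,0,0,-48,0.032,-0.336,0.17,0,0,-56,0.036,-0.384,0.17,0,0,-64,0.041,-0.432,0.17,0,0,-72,0.045,-0.48,0.17,0,0,-80,0.05,-0.528,0.17,0,0,-80.4,0.055,-0.576,0.17,0,0,-80.4,0.058,-0.624,0.15,0,0,-80.4,0.0607,-0.6592,0.115,0,0,-80.4,0.0607,-0.6592,0.07,0,0,-80.4,0.0607,-0.6592,0.05,0,0,-80.4]
}}

```text
clock: 39.3
eef_pos: [537.8, -247.3, 171.4]
eef_rot: [-3.138, -0.002, 1.639]
wrist_force: [-0.7, 0.7, -0.1]
finger_gap: 60.2
finger_force: 0.0
```

```bash
python3 f.py
```

```text
flap 1054 [480.1 409.7 197.3] [439.7 346.2 192.8]
4482 (np.float64(333.0), np.float64(106.0)) [487.  396.1 197.9] [592.1 634.5 204.9]
47 (np.float64(155.0), np.float64(214.0)) [408.1 -75.8  32.6] [417.7 -66.5  38.1]
44 (np.float64(125.0), np.float64(233.0)) [ 412.9 -160.2   33. ] [ 421.  -151.3   36. ]
23 (np.float64(106.0), np.float64(284.0)) [ 557.3 -244.4  135.1] [ 617.7 -223.9  269.2]
61 (np.float64(222.0), np.float64(297.0)) [677.5 -54.   33.2] [687.  -44.6  37.3]
[ 537.4 -246.5  169.7] [-3.1 -0.   1.6] [-0.2  0.1 -2.8]
```

Request:
{"op": "jog_arm", "data": {
  "plan": [0,0,0,0,0,0,0,0,-0.03,0,0,0,0,0,-0.06,0,0,0,0,0,-0.077,0,0,0,0,0,-0.077,0,0,0,0,0,-0.077,0,0,0],
  "claw": 0.06
}}

```text
clock: 39.95
eef_pos: [540.3, -246.9, 100.7]
eef_rot: [3.139, 0.002, 1.642]
wrist_force: [-0.3, -0.1, 0.7]
finger_gap: 59.8
finger_force: 0.0
```

Request:
{"op": "jog_arm", "data": {
  "plan": [0,0,0,0,0,0,0,0,0,0,0,0,0,0,0,0,0,0,0,0,0,0,0,0,0,0,0,0,0,0,0,0,0,0,0,0,0,0,0,0,0,0],
  "claw": 0.02,
  "force": 45
}}

```text
clock: 40.65
eef_pos: [539.4, -246.7, 98.9]
eef_rot: [3.141, 0.0, 1.642]
wrist_force: [-1.6, 0.8, 5.8]
finger_gap: 32.1
finger_force: 45.0
```

Request:
{"op": "jog_arm", "data": {
  "plan": [-0.0003,0,0.0007,-0.4,6,0,-0.0007,0,0.0015,-0.8,11.5,0,-0.0007,0,0.0015,-0.8,11.5,0,-0.0002,0,0.002,-0.3,4,0,0.0002,0,0.0025,0.3,-4,0,0.0004,0,0.003,0.8,-11.5,0,0.0004,0,0.003,0.8,-11.5,0,0.0001,0,0.0035,0.3,-4,0,-0.0001,0,0.004,-0.3,4,0,-0.0001,0,0.0045,-0.8,11.5,0,-0.0001,0,0.0045,-0.8,11.5,0,0,0,0.005,-0.3,4,0,0,0,0.0055,0.3,-4,0,-0.0002,0,0.006,0.8,-11.5,0,-0.0002,0,0.006,0.8,-11.5,0]
}}

```text
clock: 42.15
eef_pos: [538.1, -246.9, 104.8]
eef_rot: [2.937, 0.001, 1.639]
wrist_force: [3.2, 1.6, 0.8]
finger_gap: 32.0
finger_force: 45.0
```

Request:
{"op": "jog_arm", "data": {
  "plan": [0.0003,0,0.0005,-0.5,7.5,0,0.0005,0,0.001,-1.1,15.5,0,0.0007,0,0.0015,-1.6,23,0,0.0007,0,0.0015,-1.6,23,0,0.0003,0,0.002,-1.1,15.5,0,-0.0002,0,0.0025,-0.5,7.5,0,-0.0006,0,0.003,0,0,0,-0.0006,0,0.003,0,0,0,0,0,0.0035,-0.5,7.5,0,0.0007,0,0.004,-1.1,15.5,0,0.0013,0,0.0045,-1.6,23,0,0.0013,0,0.0045,-1.6,23,0,0.0004,0,0.005,-1.1,15.5,0,-0.0004,0,0.0055,-0.5,7.5,0,-0.0012,0,0.006,0,0,0,-0.0012,0,0.006,0,0,0,0.0002,0,0.007,-0.8,11.5,0,0.0002,0,0.008,-0.8,11.5,0,0.0002,0,0.009,-0.8,11.5,0]
}}

```text
clock: 44.05
eef_pos: [540.4, -246.5, 113.6]
eef_rot: [-3.139, 0.001, 1.642]
wrist_force: [0.9, 0.0, -0.2]
finger_gap: 31.8
finger_force: 45.0
```

Request:
{"op": "jog_arm", "data": {
  "plan": [0,0,0.01,0,0,0,0,0,0.03,0,0,0,0,0,0.075,0,0,0,0,0,0.12,0,0,0,0,0,0.165,0,0,0,-0.005,0.048,0.175,0,0,8,-0.01,0.097,0.175,0,0,16,-0.015,0.146,0.175,0,0,24,-0.02,0.195,0.175,0,0,32,-0.025,0.244,0.175,0,0,40,-0.03,0.293,0.175,0,0,48,-0.035,0.342,0.175,0,0,56,-0.04,0.391,0.175,0,0,64,-0.045,0.44,0.175,0,0,72,-0.05,0.489,0.175,0,0,80,-0.053,0.537,0.175,0,0,80.4,-0.056,0.585,0.175,0,0,80.4,-0.06,0.633,0.17,0,0,80.4,-0.0607,0.6592,0.16,0,0,80.4,-0.0607,0.6592,0.16,0,0,80.4]
}}

```text
clock: 46.05
eef_pos: [477.3, 414.8, 272.0]
eef_rot: [-3.141, -0.002, 3.047]
wrist_force: [0.1, 0.6, -1.0]
finger_gap: 31.6
finger_force: 45.0
```

```bash
python3 f.py
```

```text
flap 1021 [480.8 410.2 197.3] [441.1 347.4 191.7]
3946 (np.float64(335.0), np.float64(107.0)) [492.6 395.7 200.5] [590.8 633.6 300. ]
48 (np.float64(155.0), np.float64(214.0)) [407.8 -75.7  32.3] [417.  -66.4  36.2]
44 (np.float64(125.0), np.float64(233.0)) [ 413.2 -160.2   33.6] [ 421.  -151.3   36.7]
62 (np.float64(222.0), np.float64(297.0)) [677.4 -53.9  32.9] [686.7 -44.3  35.9]
[478.  413.2 273. ] [-3.1 -0.   3. ] [ 0.5  0.1 -0.1]
```

Request:
{"op": "jog_arm", "data": {
  "plan": [0,0,-0.03,0,0,0,0,0,-0.045,0,0,0,0,0,-0.06,0,0,0,0,0,-0.075,0,0,0,0,0,-0.09,0,0,0,0,0,-0.105,0,0,0,0,0,-0.12,0,0,0,0,0,-0.135,0,0,0,0,0,-0.148,0,0,0,0,0,-0.148,0,0,0,0,0,-0.148,0,0,0]
}}

```text
clock: 47.2
eef_pos: [477.8, 412.0, 122.8]
eef_rot: [-3.139, -0.003, 3.045]
wrist_force: [4.5, 2.8, -24.7]
finger_gap: 32.0
finger_force: 62.4
```

Request:
{"op": "jog_arm", "data": {
  "plan": [0,0,0,0,0,0,0,0,0,0,0,0,0,0,0,0,0,0,0,0,0,0,0,0,0,0,0,0,0,0],
  "claw": 0.06
}}

```text
clock: 47.7
eef_pos: [479.1, 412.9, 126.5]
eef_rot: [3.14, 0.002, 3.045]
wrist_force: [1.1, 0.5, 1.8]
finger_gap: 59.9
finger_force: 2.0
```

Request:
{"op": "jog_arm", "data": {
  "plan": [0,0,0.05,0,0,0,0,0,0.1,0,0,0,0,0,0.15,0,0,0,0,0,0.17,0,0,0,0,0,0.17,0,0,0]
}}

```text
clock: 48.2
eef_pos: [479.2, 413.1, 299.6]
eef_rot: [3.137, 0.005, 3.045]
wrist_force: [-0.3, 0.4, -0.1]
finger_gap: 59.6
finger_force: 0.0
```

Request:
{"op": "jog_arm", "data": {
  "plan": [0.005,-0.045,0,0,0,-8,0.01,-0.09,0,0,0,-16,0.015,-0.135,0,0,0,-24,0.02,-0.18,0,0,0,-32,0.025,-0.225,0,0,0,-40,0.03,-0.27,0,0,0,-48,0.035,-0.315,0,0,0,-56,0.04,-0.36,0,0,0,-64,0.041,-0.372,0,0,0,-72,0.041,-0.372,-0.05,0,0,-80.4,0.041,-0.372,-0.1,0,0,-80.4,0.041,-0.372,-0.1,0,0,-80.4],
  "claw": 0,
  "force": 20
}}

```text
clock: 49.4
eef_pos: [516.5, 40.3, 189.1]
eef_rot: [-3.13, -0.001, 1.641]
wrist_force: [-0.5, 0.3, 1.0]
finger_gap: 0.3
finger_force: 0.0
```

```bash
python3 f.py; python3 - <<'E'
from h import *
z=np.load('last.npz'); im=z['im']
save('s7',im[30:340,60:420],2.1)
E
```

```text
flap 1054 [480.1 409.9 197.3] [440.2 347.6 191.6]
4495 (np.float64(333.0), np.float64(106.0)) [487.1 396.  197.8] [592.5 633.5 204.4]
47 (np.float64(155.0), np.float64(214.0)) [407.6 -75.9  32.3] [418.5 -67.1  37. ]
44 (np.float64(125.0), np.float64(233.0)) [ 412.9 -160.2   33. ] [ 421.1 -151.2   36.2]
62 (np.float64(222.0), np.float64(297.0)) [677.4 -53.9  33.1] [687.  -44.5  38. ]
[518.3  40.5 193.4] [-3.1 -0.   1.6] [-0.3  0.4  2. ]
```

View pics/s7.png

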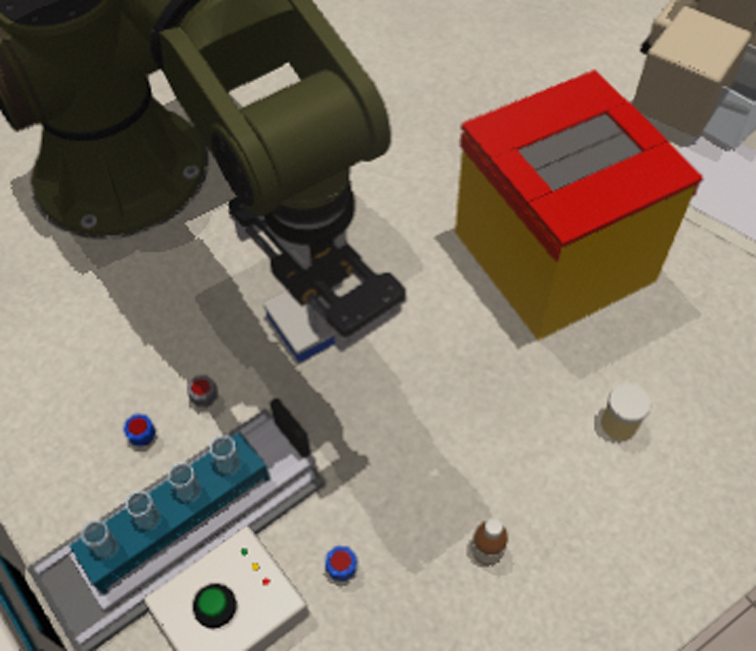

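All four tubes are open and down (95,540 to 223,455), flaps are shut, and the key is at (213,605). Lowering behind the tab with a slight lean, then pushing.

Request:
{"op": "jog_arm", "data": {
  "plan": [0,0,-0.05,-7.5,-0.5,0,0,0,-0.1,-15,-1.1,0,0,0,-0.13,-15,-1.1,0,0,0,-0.145,-15,-1.1,0,0,0,-0.145,-15,-1.1,0,0,0,-0.145,-15,-1.1,0]
}}

```text
clock: 50.05
eef_pos: [521.1, 40.4, 52.8]
eef_rot: [3.138, 0.262, 1.64]
wrist_force: [-0.6, 0.6, 0.0]
finger_gap: 0.4
finger_force: 0.0
```

Request:
{"op": "jog_arm", "data": {
  "plan": [0.0014,-0.02,0,0,0,0,0.0025,-0.035,0,0,0,0,0.0035,-0.05,0,0,0,0,0.0046,-0.065,0,0,0,0,0.0057,-0.08,0,0,0,0,0.0068,-0.095,0,0,0,0,0.0078,-0.11,0,0,0,0,0.0089,-0.125,0,0,0,0,0.01,-0.14,0,0,0,0,0.011,-0.155,0,0,0,0,0.0121,-0.17,0,0,0,0,0.0131,-0.185,0,0,0,0,0.0142,-0.2,0,0,0,0,0.0142,-0.2,0,0,0,0,0.0142,-0.2,0,0,0,0]
}}

```text
clock: 51.55
eef_pos: [533.3, -159.9, 50.1]
eef_rot: [-3.141, 0.263, 1.641]
wrist_force: [-0.2, 0.2, 0.0]
finger_gap: 0.2
finger_force: 0.0
```

```bash
python3 - <<'E'
from m import *
np.set_printoptions(precision=1,suppress=True)
im,d,W=cloud('scene'); save('s8',im[150:350,0:270],2.9)
h=cv2.cvtColor(im,cv2.COLOR_RGB2HSV);hh=W[...,2]
t=(h[...,0]>80)&(h[...,0]<100)&(h[...,1]>100)&(hh>60)&(hh<72)&(W[...,1]>-330)
print(W[t].mean(0),W[t].max(0)); s=manip.read_state(); print(s['eef_pos'],s['wrist_force'],s['joints'])
E
```

```text
[ 548.7 -276.2   66.1] [ 571.7 -225.9   71.5]
[ 533.5 -159.4   50.2] [-0.4  0.  -0.2] [-0.2  0.5  1.7 -0.3  0.9 -0.1]
```

View pics/s8.png

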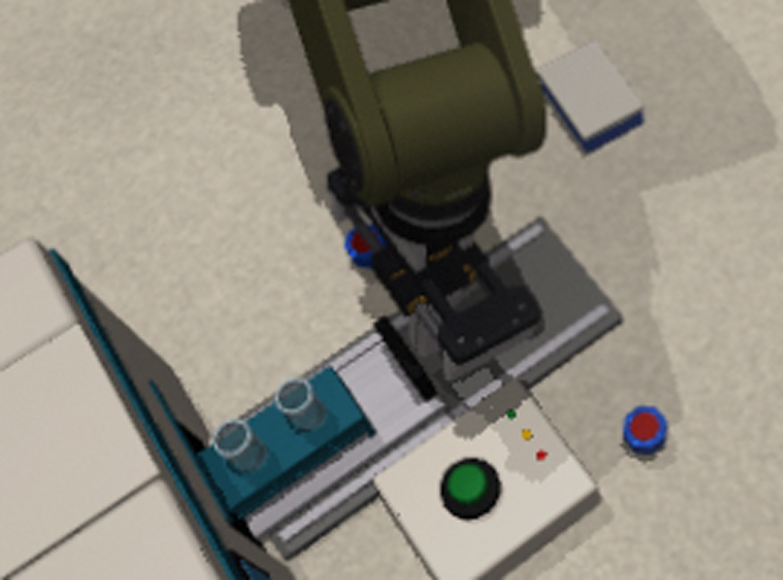

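The tray has moved about 157 mm (tab at 405,360), and the arm is well clear of the housing. Continuing.

Request:
{"op": "jog_arm", "data": {
  "plan": [0.0008,-0.012,0,0,0,0,0.0017,-0.024,0,0,0,0,0.0026,-0.036,0,0,0,0,0.0034,-0.048,0,0,0,0,0.0043,-0.06,0,0,0,0,0.0051,-0.072,0,0,0,0,0.0058,-0.082,0,0,0,0,0.006,-0.084,0,0,0,0,0.0061,-0.086,0,0,0,0,0.0063,-0.088,0,0,0,0,0.0063,-0.088,0,0,0,0]
}}

```text
clock: 52.7
eef_pos: [540.2, -247.4, 50.5]
eef_rot: [3.141, 0.263, 1.642]
wrist_force: [-1.0, 0.9, -1.0]
finger_gap: 0.2
finger_force: 0.7
```

Request:
{"op": "jog_arm", "data": {
  "plan": [0.0001,-0.001,0,0,0,0,0.0001,-0.002,0,0,0,0,0.0002,-0.003,0,0,0,0,0.0003,-0.004,0,0,0,0,0.0003,-0.004,0,0,0,0]
}}

```text
clock: 53.2
eef_pos: [540.5, -251.5, 50.5]
eef_rot: [3.141, 0.263, 1.642]
wrist_force: [-0.8, 2.7, -0.8]
finger_gap: 0.4
finger_force: 1.2
```

Request:
{"op": "jog_arm", "data": {
  "plan": [0.0001,-0.001,0,0,0,0,0.0001,-0.002,0,0,0,0,0.0002,-0.003,0,0,0,0,0.0002,-0.003,0,0,0,0]
}}

```text
clock: 53.6
eef_pos: [540.6, -254.5, 50.5]
eef_rot: [3.141, 0.263, 1.641]
wrist_force: [-1.5, 2.7, 0.6]
finger_gap: 0.4
finger_force: 1.3
```

Request:
{"op": "jog_arm", "data": {
  "plan": [0.0001,-0.001,0,0,0,0,0.0001,-0.002,0,0,0,0,0.0001,-0.002,0,0,0,0]
}}

```text
clock: 53.9
eef_pos: [540.7, -255.1, 50.4]
eef_rot: [3.141, 0.261, 1.642]
wrist_force: [-3.1, 13.9, 3.9]
finger_gap: 0.4
finger_force: 7.2
```

Stop reached (14 N, 250 mm of travel). Retreat and go over the key.

Request:
{"op": "jog_arm", "data": {
  "plan": [0,0.02,0,0,0,0,-0.003,0.045,0,0,0,0,-0.003,0.06,0.04,0,0,0,0,0.072,0.08,7.5,0.5,0,0.04,0.072,0.08,15,1.1,0,0.08,0.072,0.07,15,1.1,0,0.108,0.072,0.05,15,1.1,0,0.108,0.072,0.05,15,1.1,0,0.108,0.072,0.05,15,1.1,0]
}}

```text
clock: 54.8
eef_pos: [648.4, -184.5, 99.8]
eef_rot: [-3.141, 0.0, 1.642]
wrist_force: [-0.5, 0.4, 0.1]
finger_gap: 0.3
finger_force: 0.0
```

```bash
python3 - <<'E'
from m import *
np.set_printoptions(precision=1,suppress=True)
for n in('scene','top'):
    im,d,W=cloud(n)
    if n=='scene': save('s9',im[170:370,40:300],2.9)
    h=cv2.cvtColor(im,cv2.COLOR_RGB2HSV);hh=W[...,2]
    k=(h[...,2]<60)&(hh>70)&(hh<84)&(abs(W[...,0]-542)<45)&(abs(W[...,1]+268)<40)
    if k.sum(): print(n,'tab',k.sum(),W[k].mean(0),W[k].min(0),W[k].max(0))
    g=(h[...,0]>45)&(h[...,0]<75)&(h[...,1]>120)&(hh>55)&(hh<80)
    for a,c,P in comps(g,W,8): print('green',a,P.mean(0))
s=manip.read_state(); print(s['eef_pos'],s['eef_rot'])
E
```

```text
scene tab 105 [ 552.7 -267.9   77.7] [ 533.2 -274.6   70.5] [ 572.4 -262.    81.2]
[ 648.4 -184.7  101.6] [3.1 0.  1.6]
```

View pics/s9.png

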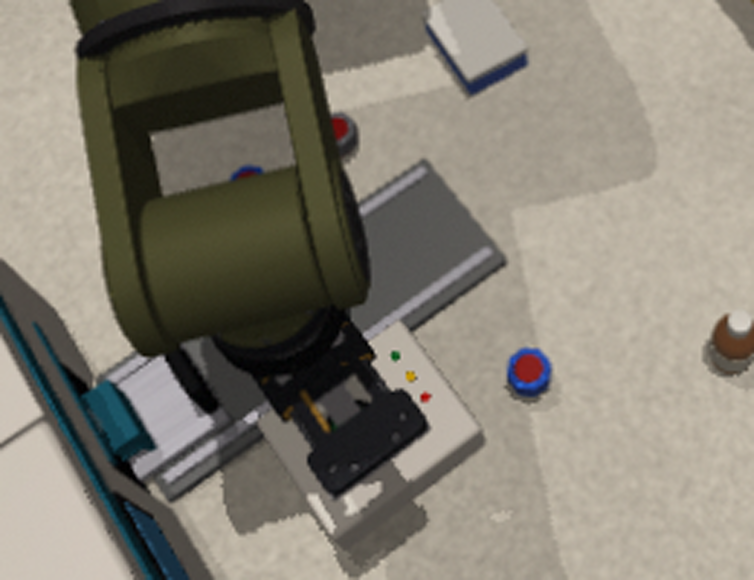

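The tray is home (tab at about y −268, 250 mm in), and the fingers are over the key. Pressing.

Request:
{"op": "jog_arm", "data": {
  "plan": [0,0,-0.02,0,0,0,0,0,-0.028,0,0,0,0,0,-0.032,0,0,0,0,0,-0.034,0,0,0,0,0,-0.036,0,0,0,0,0,-0.037,0,0,0,0,0,-0.038,0,0,0,0,0,-0.038,0,0,0]
}}

```text
clock: 55.7
eef_pos: [648.9, -184.5, 62.8]
eef_rot: [3.141, 0.0, 1.642]
wrist_force: [-2.3, -0.1, 5.3]
finger_gap: 0.4
finger_force: 2.3
```

Request:
{"op": "jog_arm", "data": {
  "plan": [0,0,-0.001,0,0,0,0,0,-0.0015,0,0,0,0,0,-0.0015,0,0,0,0,0,-0.0015,0,0,0]
}}

```text
clock: 56.1
eef_pos: [648.9, -184.6, 62.2]
eef_rot: [3.141, 0.0, 1.642]
wrist_force: [-6.0, 0.7, 12.8]
finger_gap: 0.6
finger_force: 6.1
```

Request:
{"op": "jog_arm", "data": {
  "plan": [0,0,0.02,0,0,0,0,0,0.06,0,0,0,0,0,0.11,0,0,0,0,0,0.16,0,0,0,0,0.05,0.2,0,0,0,-0.02,0.1,0.24,0,0,0,-0.04,0.15,0.24,0,0,0,-0.06,0.2,0.24,0,0,0,-0.06,0.2,0.24,0,0,0,-0.06,0.2,0.24,0,0,0]
}}

```text
clock: 57.1
eef_pos: [587.8, 19.2, 302.0]
eef_rot: [3.14, -0.001, 1.646]
wrist_force: [-0.1, -0.8, 1.4]
finger_gap: 0.6
finger_force: 0.0
```

```bash
python3 f.py; python3 - <<'E'
from h import *
save('s10',camera('top')[0],1.5)
E
```

```text
flap 1055 [480.  409.4 197.4] [439.2 345.9 192.4]
4487 (np.float64(333.0), np.float64(107.0)) [487.2 395.8 197.9] [592.6 634.6 205.4]
44 (np.float64(155.0), np.float64(214.0)) [407.4 -75.8  32.4] [417.2 -66.7  35.2]
44 (np.float64(125.0), np.float64(233.0)) [ 413.1 -160.2   33.3] [ 421.5 -151.3   38. ]
62 (np.float64(222.0), np.float64(297.0)) [677.4 -53.9  33.1] [686.2 -44.5  36.4]
[588.4  17.3 301.4] [ 3.1 -0.   1.6] [-0.6  1.1  0.5]
```

View pics/s10.png

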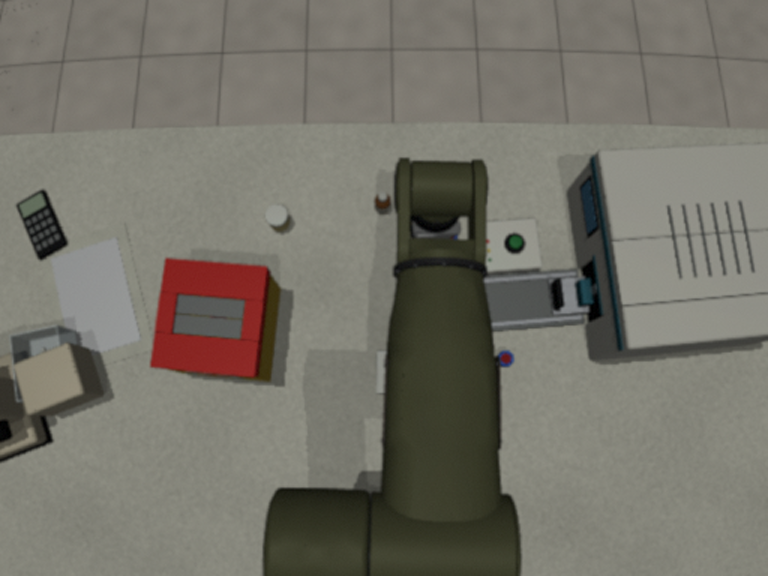

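The top view shows the tray home (tab at 560,293), the key up again (515,242), the flaps shut (208,316) and the bystanders in place. The key was pressed to its stop at 12.8 N, so I'm handing in.

```bash
python3 -c "
from cell import manip; print(manip.sign_off())"
```

```text
the job is handed in; nothing more can be done
None
```

I opened all four tubes, put all five stoppers (the stray included) through the bin flaps, which shut again, then slid the tray home, pressed the start key and handed the job in at about 57 s; sign-off gave no verdict.

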